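# Fit the draw link and wind the jig tensioner firm

### The arm

A 6-joint arm with a two-finger parallel gripper is mounted at the origin on the work surface. World frame = base frame: x ahead of the robot, y to its left, z up, the work surface at z = 0. Lengths are in m, angles in rad, forces in N, time in s.
With the tool pointing down it reaches from about 0.375 to 0.9 m from the base axis. Payload 3.1 kg.
Tool frame: the origin (TCP) lies on the mounting face of the last link; the fingertips stand 182 mm ahead of it and the grasp point (between the pads) lies 164 mm ahead of it; z points along the fingers, y is the direction in which the jaws open and shut (so a half turn about z gives the same grasp; the last joint's range is limited). The gripper opens to 87 mm and grips with 3 to 60 N. Pads are 19 mm wide; open, the fingers measure 117 mm over their backs; the gripper's body (75 mm by 190 mm) begins 51 mm behind the grasp point.
Start: joints at [-1.333, 0.527, 1.433, -0, 1.181, -0.178], TCP at [0.252, -0.572, 0.405] pointing down, gripper open.
Joint ranges: [-3.08, 3.08], [-0.75, 2.2], [0.22, 2.44], [-1.43, 4.57], [0, 2.65], [-2.85, 2.85]. Speed limits (rad/s): [2.79, 2.79, 3.14, 3.14, 3.14, 3.14].

### API

Orientations are given as a unit quaternion [x, y, z, w].
In Python, from rig import robot, camera, camera_model gives the robot as it stands.
- The arm moves only by the tool drive_tool, never from a script. Its argument "plan" is a list that holds one entry, the list of rows, each a list of 6 numbers: the shift along the world's x, y, z in units of 2.5 cm (1.0 is 2.5 cm), then the turn, a rotation vector about the world's x, y, z in units of 6 degrees (1.0 is 6 degrees). A call has 1 to 8 rows; each row shifts and turns the commanded pose from where the row before left it; what a row does not reach is not made up. A row lasts 1/8 s, in which the tool goes at most 62.5 mm and 10.7 degrees, less where a joint would pass 70% of its speed; a pose out of reach is approached as far as the arm can. A call with a number of a shift or a turn outside -1 to 1 is refused whole. A call with a gripper value outside its range is refused whole. "grip" is the closure, from 0 (fully open) to 1 (shut), set as the call begins (left out, the last holds). The fingers move at their own pace and stop on an object; "force" is the grip in N (left out, the last holds). Time passes only in rows, so rows that do not move let the fingers close. It gives the time, the measured TCP pose, the force and the opening at its end, in the units of the state.
- robot.get_obs(): the state, without advancing time (a new reading comes with each control period).
- camera(name): name is "scene" or "top" or "wrist"; returns the picture (480x640x3 uint8, red, green, blue); there is no depth.
- camera_model(name): a dict with "K" (3x3 intrinsics, pixels), "k1" (the pictures are not rectified: a ray, as slopes to the right and down, at radius r is drawn at 1 + k1 r^2 times it, then the intrinsics apply), "world_to_cam" (4x4, takes a point from world to camera coordinates); the wrist camera has in their place "tool_from_camera" (4x4, takes a point from camera to tool coordinates, whose origin is the TCP and whose axes are the flange's). Camera axes: x right, y up, looking along -z (the intrinsics and any distortion apply to the point x, -y, -z); pixel columns grow to the right and rows downward; lengths in m; the calibration is good to about 2 mm. A picture is of the moment at which its call begins: read the wrist's pose just before it. camera_model takes no time and is no camera call.
- robot.hand_in(): hands the job in, once; it reports no verdict.
The state is a dict: "time": time; "q": joint angles; "joint_velocities": joint speeds; "joint_torque": joint torques, N m; "position": TCP position; "tool_rot": TCP orientation; "ft_force": force on the tool from outside, world axes, zero at the start; "moment": the same for the moment, N m; "grip_width": finger opening in m.
Only numpy, scipy, OpenCV 4.12 (cv2) and the standard library are available. Lean on these libraries where they do the work, as an engineer would, in place of code of your own. Each camera call takes 0.05 s, during which the arm holds its last target.

### The job

Hang the loose steel draw link flat on the jig tensioner, its square eye over the fixed anchor pin and its long slot over the pull pin. Then wind the tension wheel clockwise by its crank handle until the link has come taut and the wheel comes up firm, about 14 N of push on the handle, without forcing it further (17 N is too much), and let go. Leave the other things on the bench where they are.

Things in the scene. Friction and masses are not known exactly. Their poses are not given: they have to be found in the camera images.
- tensioner: Grey steel bench tensioner, fixed on the table: base plate 90 x 360 x 12 mm along its own y (from -200 to +160), gearbox 80 x 90 mm, 68 mm high, with the wheel on top (axis at y -140), anchor near the +y end (y about +120), pull pin between. Origin on the table, z up. The gearbox draws the pull pin towards -y, 8 mm per radian of wheel turn, 64 mm in all.
- wheel: Tension wheel: solid grey disc, 148 mm diameter, 12 mm thick, level, 78 to 90 mm above the table; origin under its middle. Clockwise seen from above tightens, 8 rad of turn in all; it stays where it is let go. The push along the circle at the crank handle is a steady 8.5 N or so while it winds freely; once the link is straight and the free play is taken up, a spring loads it and the push climbs.
- hub (a point): Centre of the tension wheel, on its vertical axis, 90 mm above the table. Once the free play is taken up the push at the crank handle climbs by about 13 N per radian. It is set right at about 14 N in all (5 N above the free drag; the link is then pulled with 40 N); 17 N is over-wound.
- handle (a point): Centre of the top of the crank handle: upright black cylinder 20 mm in diameter, 46 mm tall, standing 60 mm off the wheel's axis, from 93 to 139 mm above the table. It spins freely on its own axis, so it can be held without turning the gripper while it is led round. Feel the push while turning slowly: at a standstill or after a quick stop the gearing's friction hides it.
- anchor: Steel anchor block, 58 x 44 x 16 mm, fixed on the base plate near the tensioner's +y end; where along y it is bolted differs by +-8 mm from job to job. Origin under its middle, 12 mm above the table.
- anchor_pin (a point): Foot of the upright anchor pin, on its axis, at the height where the link lies (28 mm above the table). Pin 14 mm in diameter, 28 mm tall with a tapered top (6 mm).
- puller: Sprung steel slide block, 58 x 36 x 9 mm, that carries the pull pin; it has free play towards the anchor, from 0 to 8 mm, that cannot be seen and differs each time; once that is taken up it gives by 1 mm per 12 N.
- pull_pin (a point): Foot of the pull pin, on its axis, 28 mm above the table (the height where the link lies). Same pin as at the anchor: 14 mm in diameter, 28 mm tall, tapered top. At the start it stands 8 to 43 mm short of where it first pulls on the fitted link.
- link: Loose flat steel draw link, 184 x 40 x 10 mm, about 0.4 kg, long along its own y. Origin: underside, middle of its waist (26 mm wide, 76 mm long, 14 mm thick), where to grip it. Square eye 22 x 22 mm at the +y end, slot 22 mm wide and 62 mm long (y -100 to -38) at the -y end, 12 mm of metal beyond each. Straightened out when the pins' axes are 146 mm apart.
- link_eye (a point): Centre of the link's square eye, on the underside (49 mm from the link's origin along its +y).
- link_slot (a point): Centre of the link's slot, on the underside (69 mm from the link's origin along its -y).
- spare: Plain steel flat bar without openings, 150 x 40 x 8 mm with a round dark boss on top; not needed, leave. Origin under its middle.
- tube_a: Offcut of dark square tube, 70 mm long, 40 mm square; leave.
- tube_b: Offcut of dark square tube, 100 mm long, 50 mm square; leave.
- wrench: Flat steel wrench, 200 mm; leave.
- hammer: Hammer with wooden handle, 260 mm; leave.
- tin: Grey round tin, 66 mm in diameter, 90 mm high; leave.
- plate: Dark steel plate 80 x 60 x 10 mm; leave.
There are look-alikes about, which are no part of the job. Leave any blue, pink or red look-alike of the link alone.

How it is judged:
By the outcome, as a careful person would: the job done as asked, in the order asked, and still so for the second after the job is handed in, with the robot touching nothing.
It also fails if it takes over 72 s, if anything falls off the work surface, if the arm or the gripper's body presses on something with over 40 N, if the wrist force passes 120 N, or if a joint passes its speed limit or range.

## Working session

There is one attempt and no reset: what is moved stays moved. The work goes in short steps, Python scripts to look and compute and a tool call to move; the robot and the scene stay as the last step left them, time stands still between calls to the robot, and variables do not carry over. Pictures are saved under pics/ and viewed, and the job is handed in when it is done.

Besides the shell and the picture viewer there is one more tool, called after ">>>" in YAML: its name, and indented under it one key for each argument. drive_tool: Moves the arm, as the interface text tells. Shifts and turns lie within -1 to 1; 1 stands for 2.5 cm of shift or 6 degrees of turn. Its arguments: {"type":"object","properties":{"plan":{"type":"array","items":{"type":"array","items":{"type":"array","items":{"type":"number","minimum":-1,"maximum":1}}}},"grip":{"type":"number"},"force":{"type":"number"}},"required":["plan"]}

```bash
ls; mkdir -p pics; python3 - <<'E'
from rig import robot,camera,camera_model
import cv2
o=robot.get_obs();print({k:o[k] for k in('time','position','tool_rot','ft_force','grip_width')})
for n in('scene','top'):
    cv2.imwrite(f'pics/{n}0.png',camera(n)[:,:,::-1]);print(n,camera_model(n))
print(camera_model('wrist'))
E
```

```text
pics
{'time': 0.0, 'position': array([ 0.25235829, -0.57141874,  0.4037782 ]), 'tool_rot': array([ 9.78467840e-01,  2.06396596e-01, -5.05677737e-05, -1.06200284e-03]), 'ft_force': array([0.71138729, 0.28358594, 0.34570752]), 'grip_width': 0.08679520232281679}
scene {'K': array([[433.97537242,   0.        , 308.78688875],
       [  0.        , 433.97537242, 249.55553359],
       [  0.        ,   0.        ,   1.        ]]), 'k1': 0.010181335952431172, 'world_to_cam': array([[-0.50752461,  0.8615725 ,  0.01056389,  0.2143369 ],
       [-0.59218848, -0.35769244,  0.72205881,  0.20123067],
       [ 0.62588464,  0.3602068 ,  0.69175102, -1.31593619],
       [ 0.        ,  0.        ,  0.        ,  1.        ]])}
top {'K': array([[601.6862494 ,   0.        , 312.29323233],
       [  0.        , 601.6862494 , 244.36150365],
       [  0.        ,   0.        ,   1.        ]]), 'k1': -0.15954650094964087, 'world_to_cam': array([[-0.00337898, -0.9999806 , -0.00523341,  0.024785  ],
       [ 0.99433671, -0.00391572,  0.1062035 , -0.47668877],
       [-0.10622194, -0.00484491,  0.99433064, -1.66253363],
       [ 0.        ,  0.        ,  0.        ,  1.        ]])}
{'K': array([[342.61677673,   0.        , 318.47075844],
       [  0.        , 342.61677673, 242.53984444],
       [  0.        ,   0.        ,   1.        ]]), 'k1': -0.06080100298924167, 'tool_from_camera': array([[ 4.20329605e-04,  9.60649426e-01,  2.77763396e-01,
         7.61839642e-02],
       [ 9.99999892e-01, -3.48056949e-04, -3.09503891e-04,
        -7.83463053e-04],
       [-2.00647255e-04,  2.77763496e-01, -9.60649468e-01,
         2.07628443e-02],
       [ 0.00000000e+00,  0.00000000e+00,  0.00000000e+00,
         1.00000000e+00]])}
```

View pics/scene0.png

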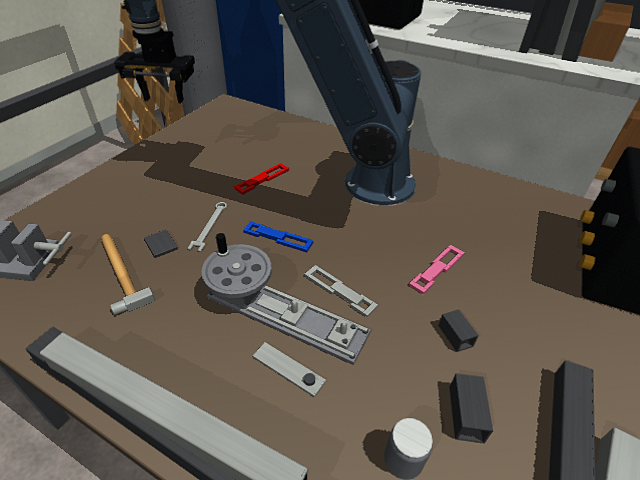

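View pics/top0.png

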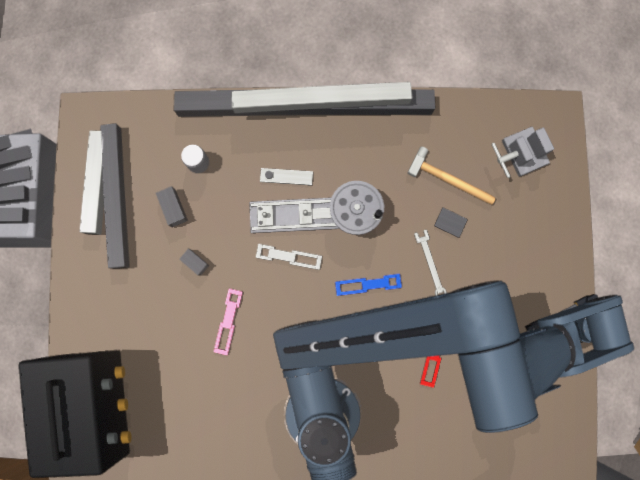

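Candidates: grey link, top (289,257), matches. Look-alikes: blue (368,285), pink (228,322), red (430,370), spare bar (287,176). I'll check the grey one in a crop.

```bash
cat > h.py <<'E'
import numpy as np, cv2
from rig import robot,camera,camera_model
from scipy.spatial.transform import Rotation as R
def cam(name,o=None):
    m=camera_model(name)
    if name=='wrist':
        T=np.eye(4);T[:3,:3]=R.from_quat(o['tool_rot']).as_matrix();T[:3,3]=o['position']
        c2w=T@m['tool_from_camera']
    else: c2w=np.linalg.inv(m['world_to_cam'])
    return m['K'],m['k1'],c2w
def ray(c,uv):
    K,k1,M=c
    d=np.array([(uv[0]-K[0,2])/K[0,0],(uv[1]-K[1,2])/K[1,1]]);s=d.copy()
    for _ in range(20): s=d/(1+k1*(s@s))
    return M[:3,3],M[:3,:3]@np.array([s[0],-s[1],-1.])
def onz(c,uv,z):
    p,d=ray(c,uv);return p+d*(z-p[2])/d[2]
def proj(c,P):
    K,k1,M=c;q=np.linalg.inv(M)@np.r_[P,1];s=np.array([q[0],-q[1]])/-q[2]
    s=s*(1+k1*(s@s));return np.array([K[0,0]*s[0]+K[0,2],K[1,1]*s[1]+K[1,2]])
E
python3 - <<'E'
import cv2
a=cv2.imread('pics/top0.png')
cv2.imwrite('pics/c0.png',cv2.resize(a[160:300,235:395],None,fx=5,fy=5,interpolation=cv2.INTER_CUBIC)[:600*1])
a=cv2.imread('pics/scene0.png')
cv2.imwrite('pics/c1.png',cv2.resize(a[225:375,190:390],None,fx=4,fy=4,interpolation=cv2.INTER_CUBIC))
E
```

```text
(no output)
```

View pics/c0.png

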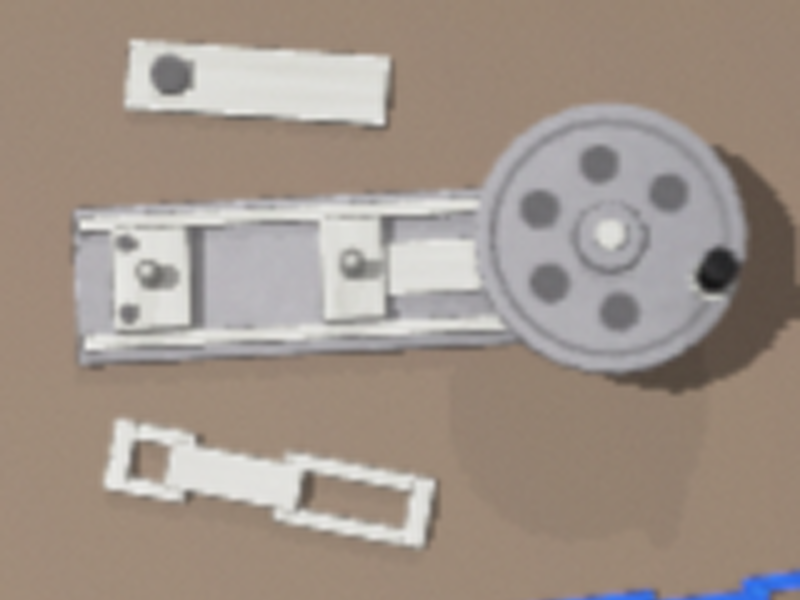

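View pics/c1.png

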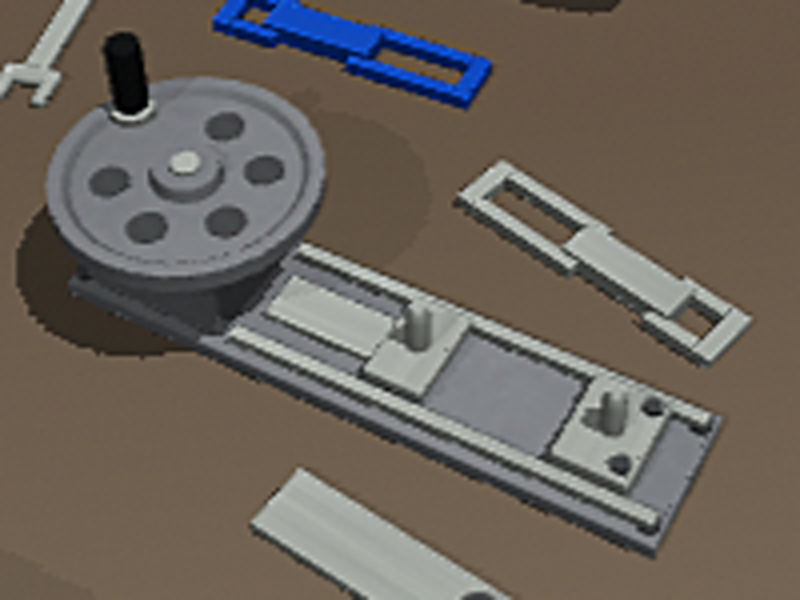

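The crop confirms it. The grey link has its square eye at crop (150,460) and its slot at (360,497). The anchor pin is at (150,272), the pull pin at (352,262), the hub at (610,235) and the handle at (718,268).

```bash
python3 - <<'E'
from h import *
c=cam('top')
f=lambda x,y,z: onz(c,(235+x/5,160+y/5),z).round(4)
for n,a in dict(eye=(151,461,.01),slot=(357,497,.01),waist=(236,477,.014),e0=(115,455,.01),e1=(426,512,.01),anch=(147,270,.056),anchfoot=(152,276,.028),pull=(350,258,.056),hub=(610,235,.09),handle=(719,263,.139)).items(): print(n,f(*a))
s=cam('scene'); g=lambda x,y,z: onz(s,(190+x/4,225+y/4),z).round(4)
for n,a in dict(anch=(613,393,.056),pull=(419,308,.056),handle=(123,40,.139),hub=(185,160,.09),eye=(700,322,.01),slot=(540,212,.01)).items(): print(n,g(*a))
o=robot.get_obs();print(R.from_quat(o['tool_rot']).as_matrix().round(3))
E
```

```text
eye [0.4566 0.1565 0.01  ]
slot [0.4358 0.0399 0.01  ]
waist [0.447  0.1081 0.014 ]
e0 [0.4601 0.177  0.01  ]
e1 [0.4271 0.001  0.01  ]
anch [0.5588 0.1555 0.056 ]
anchfoot [0.5597 0.155  0.028 ]
pull [0.5649 0.0428 0.056 ]
hub [ 0.5715 -0.0992  0.09  ]
handle [ 0.5481 -0.1531  0.139 ]
anch [0.5601 0.1606 0.056 ]
pull [0.5638 0.0486 0.056 ]
handle [ 0.546  -0.1481  0.139 ]
hub [ 0.5652 -0.0984  0.09  ]
eye [0.4604 0.1667 0.01  ]
slot [0.434  0.0509 0.01  ]
[[ 0.915  0.404 -0.   ]
 [ 0.404 -0.915  0.002]
 [ 0.    -0.002 -1.   ]]
```

>>> drive_tool:
  plan:
    - [[0.5,1,0,0,0,0.6],[0.5,1,0,0,0,0.6],[0.5,1,0,0,0,0.6],[0.5,1,0,0,0,0.6],[0.5,1,0,0,0,0.6],[0.5,1,0,0,0,0.6],[0.5,1,0,0,0,0.6],[0.5,1,0,0,0,0.6]]
  grip: 0

```text
time: 1.1
position: [0.3529, -0.3704, 0.4046]
tool_rot: [0.896, 0.445, 0.0, -0.0]
ft_force: [-0.3, 0.0, 0.3]
grip_width: 0.087
```

>>> drive_tool:
  plan:
    - [[0.5,1,0,0,0,0.5],[0.5,1,0,0,0,0.5],[0.5,1,0,0,0,0.5],[0.5,1,0,0,0,0.5],[0.5,1,0,0,0,0.5],[0.5,1,0,0,0,0.5],[0.5,1,0,0,0,0.5],[0.5,1,0,0,0,0.5]]

```text
time: 2.1
position: [0.4527, -0.1704, 0.4047]
tool_rot: [0.784, 0.621, -0.0, -0.0]
ft_force: [0.1, 0.0, 0.3]
grip_width: 0.0871
```

>>> drive_tool:
  plan:
    - [[0,1,0,0,0,0.5],[0,1,0,0,0,0],[0,1,0,0,0,0],[0,1,0,0,0,0],[0,1,0,0,0,0],[0,1,0,0,0,0],[0,1,0,0,0,0],[0,1,0,0,0,0]]

```text
time: 3.1
position: [0.4521, 0.0295, 0.4047]
tool_rot: [0.768, 0.641, -0.0, -0.0]
ft_force: [0.5, 0.2, -0.3]
grip_width: 0.0868
```

>>> drive_tool:
  plan:
    - [[0,1,0,0,0,0],[0,1,0,0,0,0],[0,1,0,0,0,0],[0,0,0,0,0,0],[0,0,0,0,0,0]]

```text
time: 3.72
position: [0.4523, 0.1032, 0.4047]
tool_rot: [0.768, 0.641, -0.0, 0.0]
ft_force: [0.2, -0.4, -0.1]
grip_width: 0.0869
```

```bash
python3 - <<'E'
from h import *
import pickle
o=robot.get_obs();print(o['time'],o['position'],R.from_quat(o['tool_rot']).as_matrix().round(4),o['q'])
a=camera('wrist');cv2.imwrite('pics/w1.png',a[:,:,::-1]);pickle.dump(o,open('w1.pkl','wb'))
E
```

```text
3.725 [0.45228559 0.10317546 0.40469825] [[ 1.792e-01  9.838e-01 -1.000e-04]
 [ 9.838e-01 -1.792e-01 -4.000e-04]
 [-5.000e-04 -1.000e-04 -1.000e+00]] [-1.72124793e-02  3.11949878e-01  1.82299843e+00 -5.30349560e-04
  1.00678332e+00  1.63279805e-01]
```

View pics/w1.png

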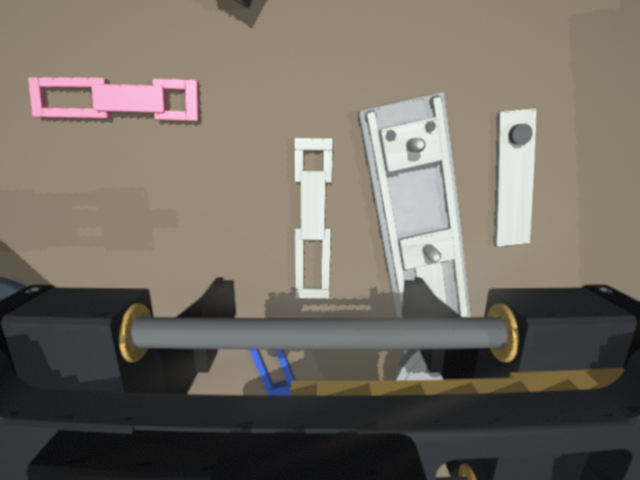

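The wrist view shows the link at (313,218) with its eye at (317,160), the anchor pin at (416,146) and the pull pin at (432,254). I'll measure the contours next.

```bash
python3 - <<'E'
from h import *
import pickle
o=pickle.load(open('w1.pkl','rb'));c=cam('wrist',o)
a=cv2.imread('pics/w1.png')
m=((a.min(2)>165)&(a.max(2).astype(int)-a.min(2)<30)).astype(np.uint8)
cs,h=cv2.findContours(m,cv2.RETR_CCOMP,cv2.CHAIN_APPROX_NONE)
for i,k in enumerate(cs):
    A=cv2.contourArea(k)
    if A<60: continue
    r=cv2.minAreaRect(k)
    print(i,h[0][i][3],A,np.round(r[0],1),np.round(r[1],1),round(r[2],1),onz(c,r[0],.01).round(4))
    if h[0][i][3]<0 and 280<r[0][0]<345:
        w=np.array([onz(c,p,.01) for p in k[:,0]]);rr=cv2.minAreaRect((w[:,:2]*1000).astype(np.float32));print('  W',rr)
for n,u,z in [('anch top',(416,145),.056),('pull top',(431.5,252),.056)]: print(n,onz(c,u,z).round(4))
cv2.imwrite('pics/w1c.png',cv2.resize(a[85:285,280:480],None,fx=3,fy=3,interpolation=cv2.INTER_CUBIC))
E
```

```text
0 -1 111.0 [423.5 375.5] [33.  7.] 0.0 [ 0.5486 -0.1297  0.01  ]
2 -1 4904.0 [313.  217.5] [159.  38.] 90.0 [0.4455 0.1018 0.01  ]
  W ((443.5652160644531, 96.39806365966797), (182.360107421875, 40.04499053955078), 78.90633392333984)
3 2 997.5 [312.5 264. ] [50. 21.] 90.0 [0.4348 0.048  0.01  ]
4 2 478.5 [313. 160.] [22. 22.] 90.0 [0.4569 0.1633 0.01  ]
6 -1 4490.5 [516.2 177. ] [ 35.6 136.9] 1.4 [0.6739 0.1072 0.01  ]
7 6 492.5 [519.2 134.3] [23.3 26.9] 45.0 [0.679  0.1524 0.01  ]
8 -1 14406.5 [417.3 209.6] [224.7  84.8] 81.6 [0.5612 0.0901 0.01  ]
11 8 252.0 [429.5 254. ] [20.5 17.7] 45.0 [0.57   0.0357 0.01  ]
15 8 64.0 [383.  209.1] [22.2  4.3] 80.5 [0.5235 0.0974 0.01  ]
20 8 311.0 [415. 149.] [20. 24.] 0.0 [0.5657 0.1557 0.01  ]
21 8 103.0 [390.5 135.5] [11.3 11.3] 45.0 [0.5416 0.1738 0.01  ]
22 8 1061.5 [418.3 195. ] [145.5  59.5] 80.0 [0.5639 0.1062 0.01  ]
23 8 110.5 [429.3 126.3] [10.6 12.7] 45.0 [0.5831 0.1762 0.01  ]
anch top [0.5547 0.162  0.056 ]
pull top [0.5593 0.0551 0.056 ]
```

View pics/w1c.png

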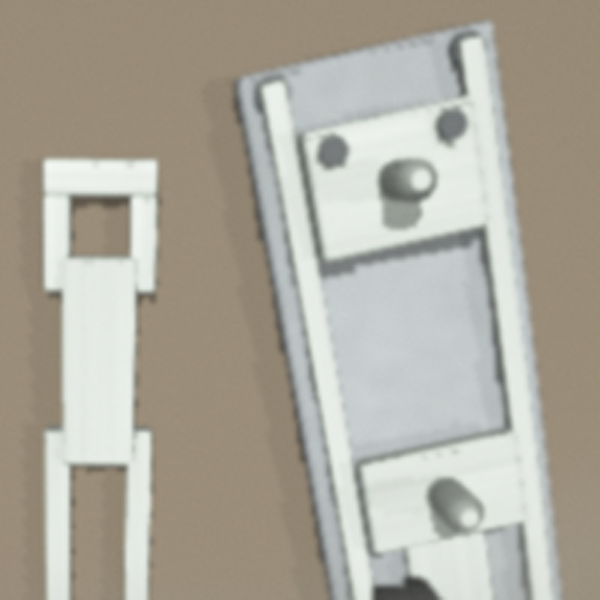

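>>> drive_tool:
  plan:
    - [[-0.18,0.49,-1,0,0,-0.1],[0,0,-1,0,0,0],[0,0,-1,0,0,0],[0,0,-1,0,0,0],[0,0,-1,0,0,0],[0,0,0,0,0,0]]

```text
time: 4.53
position: [0.4476, 0.1147, 0.2785]
tool_rot: [0.772, 0.636, -0.002, -0.001]
ft_force: [-1.4, -0.7, 1.0]
grip_width: 0.0868
```

```bash
python3 - <<'E'
from h import *
import pickle
o=robot.get_obs();print(o['time'],o['position'])
a=camera('wrist')[:,:,::-1];cv2.imwrite('pics/w2.png',a);pickle.dump(o,open('w2.pkl','wb'))
c=cam('wrist',o)
m=((a.min(2)>165)&(a.max(2).astype(int)-a.min(2)<30)).astype(np.uint8)
cs,h=cv2.findContours(m,cv2.RETR_CCOMP,cv2.CHAIN_APPROX_NONE)
for i,k in enumerate(cs):
    A=cv2.contourArea(k)
    if A<300: continue
    r=cv2.minAreaRect(k)
    print(i,h[0][i][3],A,np.round(r[0],1),np.round(r[1],1),round(r[2],1),onz(c,r[0],.01).round(4))
E
```

```text
4.525 [0.44761938 0.11472445 0.27847336]
2 -1 504.5 [473.7 304.2] [25.4 32.7] 77.0 [0.56   0.0453 0.01  ]
3 -1 6535.5 [320. 226.] [152.  56.] 90.0 [0.4507 0.1321 0.01  ]
4 3 1054.0 [320.  182.5] [33. 32.] 90.0 [0.4568 0.1636 0.01  ]
5 -1 6956.0 [611.8 196.9] [ 48.5 185.9] 4.9 [0.6727 0.1129 0.01  ]
6 -1 991.5 [408.5 194.4] [176.5  14.1] 82.5 [0.5183 0.1431 0.01  ]
8 -1 10901.0 [465.8 189.9] [198.7 100.1] 80.6 [0.5601 0.1386 0.01  ]
11 -1 7681.5 [477.7 188.3] [206.9  96.1] 84.3 [0.5689 0.1382 0.01  ]
12 11 834.0 [479. 167.] [36. 36.] 0.0 [0.571  0.1533 0.01  ]
```

View pics/w2.png

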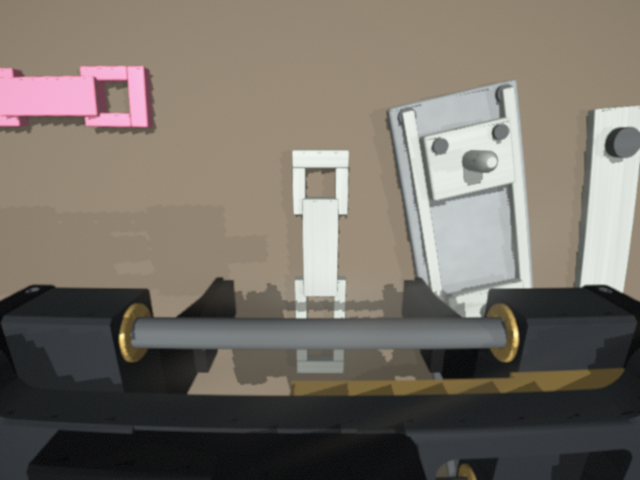

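The eye measures the same from here, image (320,182). I'll descend and grip.

>>> drive_tool:
  plan:
    - [[0,0,-1,0,0,0],[0,0,-1,0,0,0],[0,0,-1,0,0,0],[0,0,-0.5,0,0,0],[0,0,-0.15,0,0,0],[0,0,0,0,0,0]]

```text
time: 5.32
position: [0.4483, 0.1155, 0.189]
tool_rot: [0.772, 0.636, 0.0, 0.0]
ft_force: [-0.1, 1.2, -0.3]
grip_width: 0.087
```

>>> drive_tool:
  plan:
    - [[0,0,0,0,0,0],[0,0,0,0,0,0],[0,0,0,0,0,0],[0,0,0,0,0,0],[0,0,0,0,0,0],[0,0,0,0,0,0]]
  grip: 1
  force: 40

```text
time: 6.08
position: [0.448, 0.1155, 0.1885]
tool_rot: [0.771, 0.636, -0.0, -0.0]
ft_force: [0.2, 0.5, -0.3]
grip_width: 0.0351
```

>>> drive_tool:
  plan:
    - [[0,0,0,0,0,0],[0,0,0,0,0,0],[0,0,0,0,0,0]]

```text
time: 6.45
position: [0.4479, 0.1155, 0.1885]
tool_rot: [0.772, 0.636, -0.0, -0.0]
ft_force: [-0.9, -0.3, -1.3]
grip_width: 0.0255
```

>>> drive_tool:
  plan:
    - [[0,0,1,0,0,0],[0,0,1,0,0,0],[0,0,1,0,0,0],[0,0,0.5,0,0,0]]

```text
time: 6.95
position: [0.4478, 0.1156, 0.2767]
tool_rot: [0.771, 0.636, 0.0, 0.0]
ft_force: [0.1, 0.3, -5.0]
grip_width: 0.0253
```

```bash
python3 - <<'E'
from h import *
import pickle
o=robot.get_obs();print(o['time'],o['position'],o['grip_width'],o['ft_force'])
a=camera('wrist')[:,:,::-1];cv2.imwrite('pics/w3.png',a);pickle.dump(o,open('w3.pkl','wb'))
for n,x in(('w1',(380,100)),('w2',(390,80))):
    b=cv2.imread(f'pics/{n}.png');cv2.imwrite(f'pics/{n}z.png',cv2.resize(b[x[1]:x[1]+180,x[0]-20:x[0]+160],None,fx=3.3,fy=3.3,interpolation=cv2.INTER_CUBIC))
E
```

```text
6.95 [0.44781401 0.1155635  0.27668217] 0.025334688326870566 [ 0.14942785  0.33844833 -5.02366896]
```

View pics/w3.png

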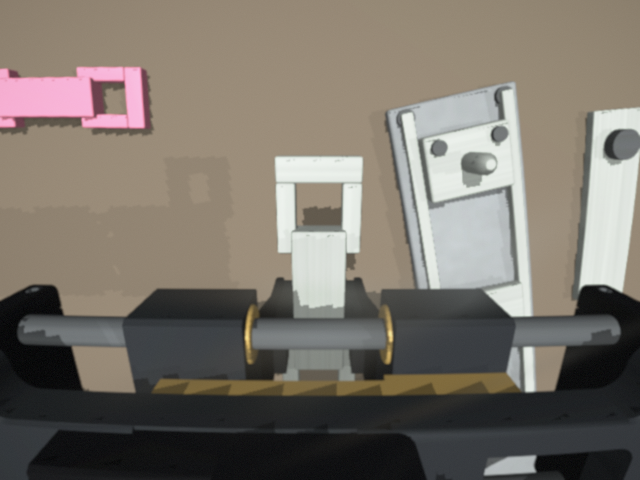

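View pics/w2z.png

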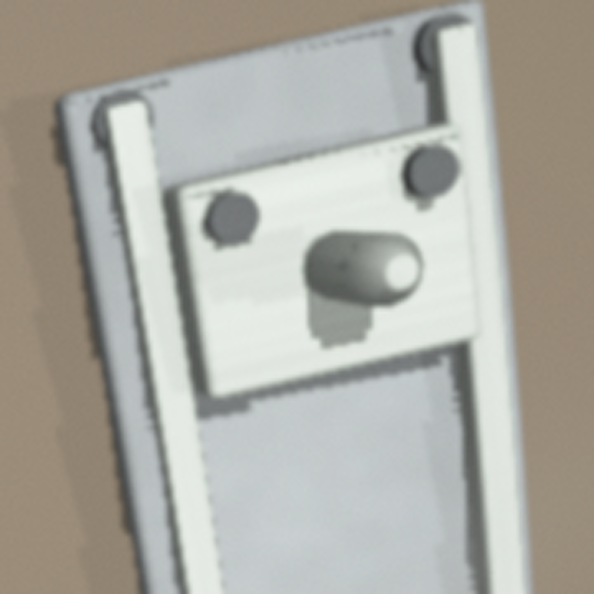

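View pics/w1z.png

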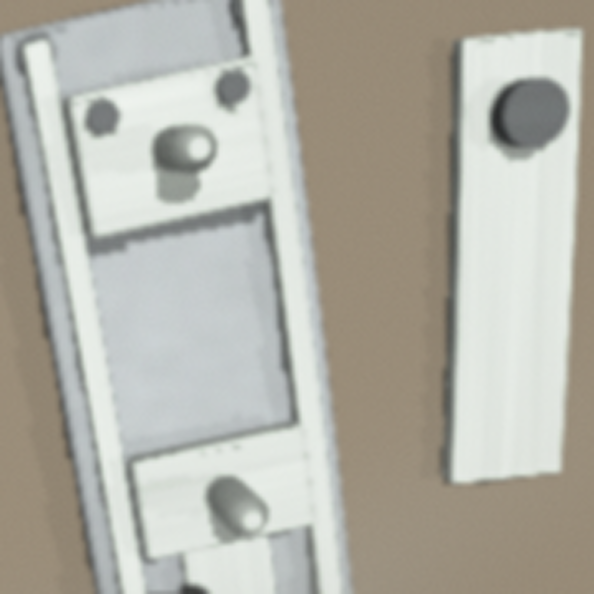

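```bash
python3 - <<'E'
from h import *
import pickle
o1,o2,o3=[pickle.load(open(f'w{i}.pkl','rb')) for i in(1,2,3)]
c1,c2,c3=[cam('wrist',o) for o in(o1,o2,o3)]
p1=lambda x,y,z:onz(c1,(360+x/3.3,100+y/3.3),z).round(4)
p2=lambda x,y,z:onz(c2,(370+x/3.3,80+y/3.3),z).round(4)
print('anch w1',p1(201,149,.056),p1(172,150,.028),'w2',p2(403,271,.056),p2(336,265,.028))
print('pull w1',p1(252,519,.056),p1(226,492,.028))
# rails w1 and block edges w2
print('blk',p2(176,188,.028),p2(210,397,.028),p2(470,335,.028))
print('rail w2',p2(128,105,.022),p2(203,590,.022))
print('base edge w1',p1(345,590,.012),p1(283,0,.012),p1(5,40,.012),p1(95,594,.012))
# link in hand
for z in(.098,):
  for u in((275,157),(362,157),(296,182),(342,182),(295,231),(346,231)): print(u,onz(c3,u,z).round(4))
E
```

```text
anch w1 [0.5592 0.161  0.056 ] [0.5583 0.1607 0.028 ] w2 [0.5586 0.1616 0.056 ] [0.5586 0.1612 0.028 ]
pull w1 [0.5638 0.0485 0.056 ] [0.5643 0.0484 0.028 ]
blk [0.5284 0.1818 0.028 ] [0.5306 0.1394 0.028 ] [0.5852 0.1422 0.028 ]
rail w2 [0.5226 0.1991 0.022 ] [0.5265 0.0954 0.022 ]
base edge w1 [ 0.6081 -0.0019  0.012 ] [0.6022 0.1993 0.012 ] [0.5148 0.2021 0.012 ] [0.5192 0.0131 0.012 ]
(275, 157) [0.4418 0.1892 0.098 ]
(362, 157) [0.4802 0.1818 0.098 ]
(296, 182) [0.4488 0.1765 0.098 ]
(342, 182) [0.4695 0.1725 0.098 ]
(295, 231) [0.4436 0.1539 0.098 ]
(346, 231) [0.4674 0.1493 0.098 ]
```

>>> drive_tool:
  plan:
    - [[0.9,0,0,0,0,0.43],[0.9,0,0,0,0,0.43],[0.9,0,0,0,0,0.43],[0.9,0,0,0,0,0.43],[0.91,-0.13,0,0,0,0.43],[0,0,0,0,0,0],[0,0,0,0,0,0]]

```text
time: 7.88
position: [0.5591, 0.1123, 0.2748]
tool_rot: [0.695, 0.719, -0.002, -0.002]
ft_force: [0.2, -0.6, -3.5]
grip_width: 0.0255
```

```bash
python3 - <<'E'
from h import *
import pickle
o=robot.get_obs();print(o['time'],o['position'],R.from_quat(o['tool_rot']).as_matrix()[:2,:2].round(4))
a=camera('wrist')[:,:,::-1];cv2.imwrite('pics/w4.png',a);pickle.dump(o,open('w4.pkl','wb'))
b=camera('scene')[:,:,::-1];cv2.imwrite('pics/s4.png',cv2.resize(b[200:380,180:420],None,fx=3.3,fy=3.3,interpolation=cv2.INTER_CUBIC))
E
```

```text
7.875 [0.55911694 0.11234783 0.27476967] [[-0.0328  0.9995]
 [ 0.9995  0.0328]]
```

View pics/w4.png

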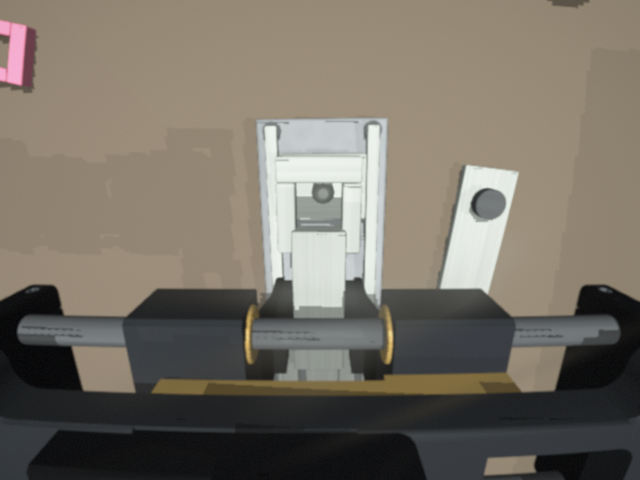

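View pics/s4.png

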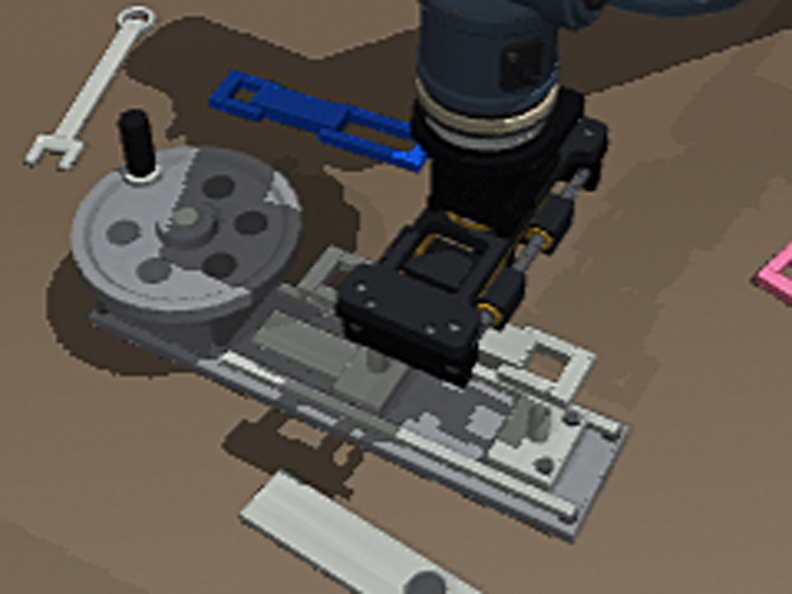

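```bash
python3 - <<'E'
from h import *
import pickle
o=pickle.load(open('w4.pkl','rb'));c=cam('wrist',o);zt=o['position'][2]-.1885+.010
print('pin',onz(c,(323,193),.056))
for u in((276,157),(365,157),(297,182),(342,182)):print(u,onz(c,u,zt).round(4))
print('rails',onz(c,(265,125),.022),onz(c,(372,125),.022),onz(c,(276,250),.022),onz(c,(374,250),.022))
print('base',onz(c,(258,120),.012),onz(c,(386,120),.012),onz(c,(266,290),.012),onz(c,(381,290),.012))
a=cv2.imread('pics/w4.png');cv2.imwrite('pics/w4c.png',cv2.resize(a[110:310,240:400],None,fx=3,fy=3,interpolation=cv2.INTER_CUBIC))
E
```

```text
pin [0.55879847 0.16186196 0.056     ]
(276, 157) [0.5366 0.1829 0.0963]
(365, 157) [0.5765 0.1843 0.0963]
(297, 182) [0.5462 0.1721 0.0963]
(342, 182) [0.5668 0.1728 0.0963]
rails [0.52013673 0.20006122 0.022     ] [0.58927847 0.20234361 0.022     ] [0.5273644  0.11558303 0.022     ] [0.59692936 0.11799315 0.022     ]
base [0.51386675 0.20363971 0.012     ] [0.59990624 0.20651246 0.012     ] [0.51834167 0.07989955 0.012     ] [0.60663928 0.08299385 0.012     ]
```

View pics/w4c.png

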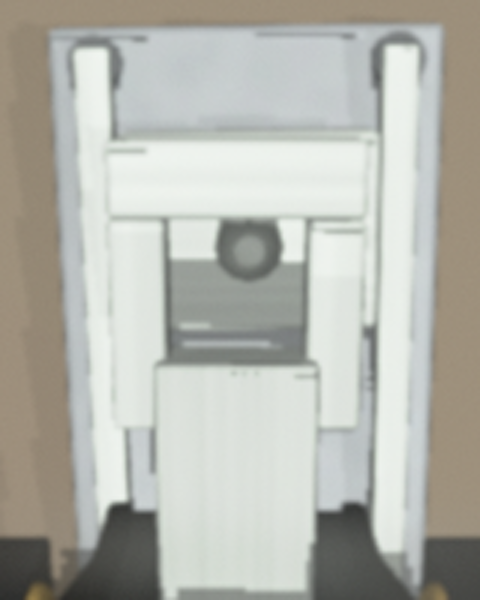

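>>> drive_tool:
  plan:
    - [[0.06,0.02,-0.3,0,0,0.1],[0,0,-0.5,0,0,0],[0,0,-0.4,0,0,0],[0,0,-0.4,0,0,0],[0,0,0,0,0,0]]

```text
time: 8.6
position: [0.5618, 0.1128, 0.2347]
tool_rot: [0.691, 0.722, -0.001, -0.001]
ft_force: [-0.4, 0.0, -3.8]
grip_width: 0.0256
```

>>> drive_tool:
  plan:
    - [[-0.04,0,-0.3,0,0,0],[0,0,-0.3,0,0,0],[0,0,0,0,0,0],[0,0,0,0,0,0]]

```text
time: 9.1
position: [0.5613, 0.1128, 0.221]
tool_rot: [0.691, 0.723, 0.0, 0.0]
ft_force: [-0.4, 0.1, -4.0]
grip_width: 0.0249
```

```bash
python3 - <<'E'
from h import *
b=camera('scene')[:,:,::-1];cv2.imwrite('pics/s5.png',cv2.resize(b[240:360,250:410],None,fx=5,fy=5,interpolation=cv2.INTER_CUBIC))
b=camera('wrist')[:,:,::-1];cv2.imwrite('pics/w5.png',cv2.resize(b[110:310,240:400],None,fx=3,fy=3,interpolation=cv2.INTER_CUBIC))
E
```

```text
(no output)
```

View pics/s5.png

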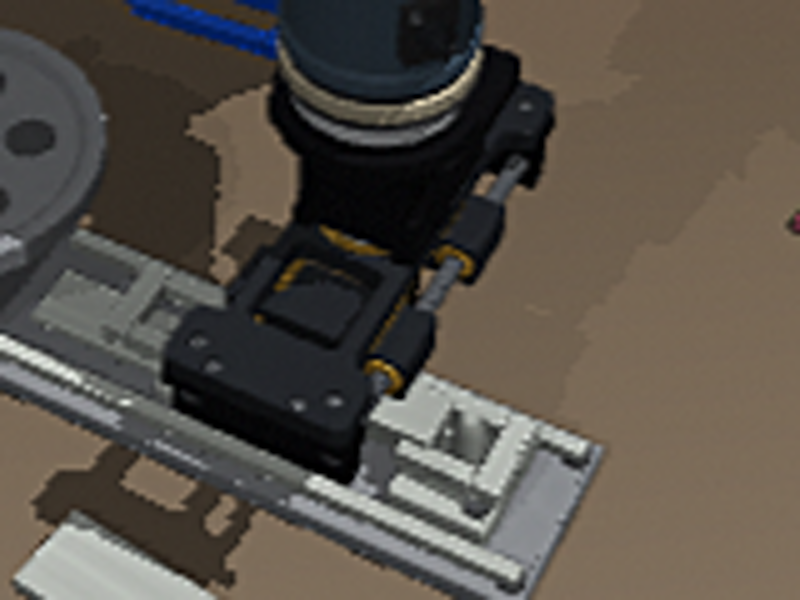

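View pics/w5.png

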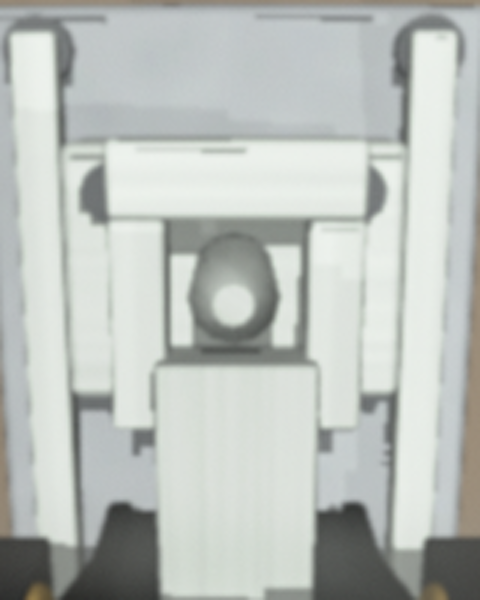

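The pin is centred in the eye. I'll lower the last 4 mm.

>>> drive_tool:
  plan:
    - [[0,0,-0.1,0,0,0],[0,0,-0.08,0,0,0],[0,0,0,0,0,0],[0,0,0,0,0,0]]

```text
time: 9.7
position: [0.5613, 0.1128, 0.2165]
tool_rot: [0.691, 0.723, 0.0, 0.0]
ft_force: [0.0, -0.7, -3.5]
grip_width: 0.0255
```

>>> drive_tool:
  plan:
    - [[0,0,0,0,0,0],[0,0,0,0,0,0],[0,0,0,0,0,0],[0,0,0,0,0,0],[0,0,1,0,0,0],[0,0,1,0,0,0],[0,0,1,0,0,0],[0,0,1,0,0,0]]
  grip: 0

```text
time: 10.7
position: [0.5611, 0.1128, 0.3173]
tool_rot: [0.691, 0.723, -0.0, -0.0]
ft_force: [0.8, -0.5, -0.9]
grip_width: 0.0859
```

```bash
python3 - <<'E'
from h import *
b=camera('wrist')[:,:,::-1];cv2.imwrite('pics/w6.png',b)
b=camera('scene')[:,:,::-1];cv2.imwrite('pics/s6.png',b)
E
```

```text
(no output)
```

View pics/w6.png

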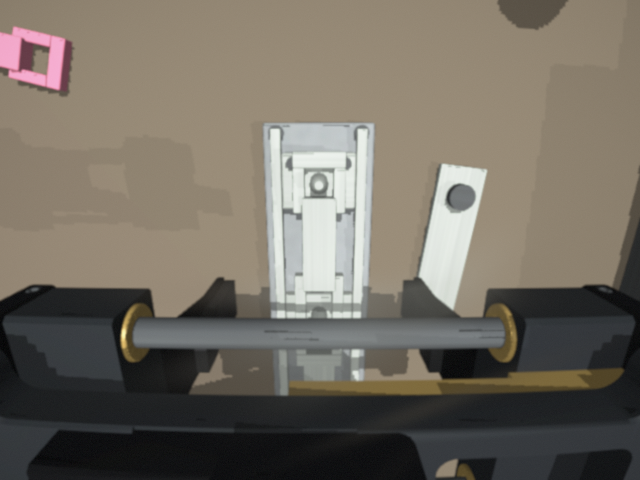

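View pics/s6.png

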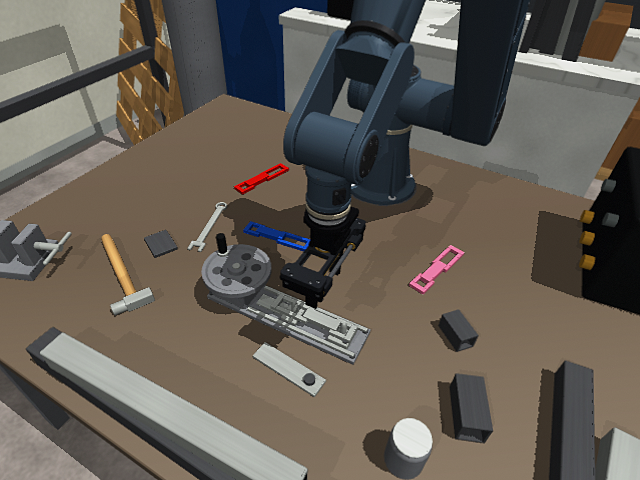

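The link is seated flat, with its eye over the anchor pin at (319,183) and its slot over the pull pin at (319,315). Next I'll move towards the wheel for a view.

```bash
python3 - <<'E'
from h import *
o=robot.get_obs()
for ty in(-.06,-.1,-.15):
  for tz in(.36,.40,.44):
    q=dict(o);q['position']=np.array([.556,ty,tz]);c=cam('wrist',q)
    print(ty,tz,proj(c,[.547,-.150,.139]).round(),proj(c,[.567,-.099,.09]).round())
E
```

```text
-0.06 0.36 [298. 390.] [328. 296.]
-0.06 0.4 [301. 357.] [327. 277.]
-0.06 0.44 [303. 331.] [326. 262.]
-0.1 0.36 [300. 341.] [331. 248.]
-0.1 0.4 [302. 313.] [329. 234.]
-0.1 0.44 [304. 292.] [328. 224.]
-0.15 0.36 [302. 271.] [335. 182.]
-0.15 0.4 [304. 252.] [332. 177.]
-0.15 0.44 [306. 237.] [330. 173.]
```

>>> drive_tool:
  plan:
    - [[-0.1,-0.5,1,0,0,0],[-0.1,-1,1,0,0,0],[-0.1,-1,1,0,0,0],[-0.1,-1,0.3,0,0,0],[-0.16,-1,0,0,0,0],[0,-1,0,0,0,0],[0,-1,0,0,0,0],[0,-1,0,0,0,0]]

```text
time: 11.8
position: [0.5469, -0.0755, 0.3979]
tool_rot: [0.691, 0.722, -0.0, -0.001]
ft_force: [0.6, -0.1, -0.0]
grip_width: 0.0872
```

>>> drive_tool:
  plan:
    - [[0,-1,0,0,0,0],[0,-1,0,0,0,0],[0,-1,0,0,0,0],[0,0,0,0,0,0],[0,0,0,0,0,0],[0,0,0,0,0,0]]

```text
time: 12.55
position: [0.5471, -0.1487, 0.3987]
tool_rot: [0.691, 0.723, -0.0, -0.001]
ft_force: [0.4, 0.5, 0.0]
grip_width: 0.0872
```

```bash
python3 - <<'E'
from h import *
import pickle
o=robot.get_obs();print(o['time'],o['position'],o['ft_force'])
a=camera('wrist')[:,:,::-1];cv2.imwrite('pics/w7.png',a);pickle.dump(o,open('w7.pkl','wb'))
cv2.imwrite('pics/w7c.png',cv2.resize(a[90:330,180:480],None,fx=2.5,fy=2.5,interpolation=cv2.INTER_CUBIC))
c=cam('wrist',o)
g=cv2.cvtColor(a,cv2.COLOR_BGR2GRAY)
E
```

```text
12.55 [ 0.54707653 -0.14866729  0.398668  ] [0.35296775 0.45171971 0.02170664]
```

View pics/w7c.png

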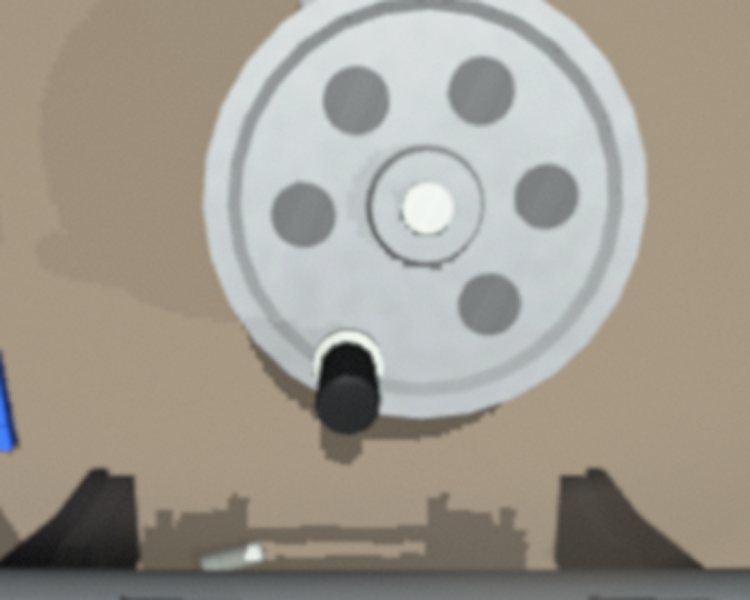

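```bash
python3 - <<'E'
from h import *
import pickle
o=pickle.load(open('w7.pkl','rb'));c=cam('wrist',o)
f=lambda x,y,z:onz(c,(180+x/2.5,90+y/2.5),z)
P=np.array([f(x,y,.09)[:2] for x,y in[(356,100),(481,91),(546,196),(490,304),(303,215)]])
A=np.c_[2*P,np.ones(5)];s=np.linalg.lstsq(A,(P**2).sum(1),rcond=None)[0]
h=s[:2];print('hub dimples',h,np.sqrt(s[2]+h@h))
a=cv2.imread('pics/w7.png')
print('hub cap',f(428,208,.097))
t=f(347,404,.139);b=f(348,366,.093);print('handle',t,b,np.linalg.norm(t[:2]-h),np.degrees(np.arctan2(*(t[:2]-h)[::-1])),np.linalg.norm(b[:2]-h))
# rim
Q=np.array([f(x,y,.09)[:2] for x,y in[(204,200),(647,200),(425,417),(250,330),(605,330)]])
A=np.c_[2*Q,np.ones(5)];s=np.linalg.lstsq(A,(Q**2).sum(1),rcond=None)[0];print('rim',s[:2],np.sqrt(s[2]+s[:2]@s[:2]))
E
```

```text
hub dimples [ 0.57000864 -0.09308016] 0.04042857270215835
hub cap [ 0.57058603 -0.09330929  0.097     ]
handle [ 0.54683284 -0.14759462  0.139     ] [ 0.54723037 -0.14845025  0.093     ] 0.059236338339040934 -113.03185989535268 0.05987233482868098
rim [ 0.57133133 -0.09343242] 0.07382788993375293
```

>>> drive_tool:
  plan:
    - [[0,0.02,-1,0,0,0],[0,0,-1,0,0,0],[0,0,-1,0,0,0],[0,0,-1,0,0,0],[0,0,-0.35,0,0,0],[0,0,0,0,0,0],[0,0,0,0,0,0]]

```text
time: 13.48
position: [0.5477, -0.1492, 0.2912]
tool_rot: [0.691, 0.723, 0.0, 0.001]
ft_force: [0.2, 0.2, 0.0]
grip_width: 0.0871
```

>>> drive_tool:
  plan:
    - [[0,0,0,0,0,0],[0,0,0,0,0,0],[0,0,0,0,0,0],[0,0,0,0,0,0],[0,0,0,0,0,0],[0,0,0,0,0,0],[0,0,0,0,0,0],[0,0,0,0,0,0]]
  grip: 1
  force: 35

```text
time: 14.48
position: [0.5472, -0.1492, 0.2902]
tool_rot: [0.691, 0.723, -0.0, -0.0]
ft_force: [-0.9, -0.1, -1.1]
grip_width: 0.0194
```

>>> drive_tool:
  plan:
    - [[0,0,0,0,0,0],[0,0,0,0,0,0]]

```text
time: 14.72
position: [0.5471, -0.1492, 0.2902]
tool_rot: [0.691, 0.723, -0.0, -0.0]
ft_force: [-0.2, -0.1, -0.2]
grip_width: 0.0188
```

```bash
cat > wind.py <<'E'
# usage: wind.py C_x C_y cmdx cmdy startangle_deg steps(rad list)  -> rows from commanded pos
import numpy as np
def rows(C,p,a,steps,r=.06):
    p=np.array(p,float);out=[]
    for s in steps:
        a-=s;t=np.array(C)+r*np.array([np.cos(a),np.sin(a)])
        d=np.round((t-p)/.025,2);p=p+d*.025;out.append(d.tolist())
    return out,p,a
def show(C,p,a,calls):
    for s in calls:
        o,p,a=rows(C,p,a,s);print('[['+', '.join('[%g, %g, 0, 0, 0, 0]'%tuple(x) for x in o)+']]');print('  end',p.round(5),'a',a)
if __name__=='__main__':
    show((.5706,-.0940),(.5471,-.1492),np.radians(-113.0),[[.04,.08]+[.12]*6,[.12]*8,[.12]*8,[.12]*8])
E
python3 wind.py
```

```text
[[[-0.09, 0.04, 0, 0, 0, 0], [-0.17, 0.09, 0, 0, 0, 0], [-0.24, 0.16, 0, 0, 0, 0], [-0.22, 0.18, 0, 0, 0, 0], [-0.19, 0.21, 0, 0, 0, 0], [-0.17, 0.23, 0, 0, 0, 0], [-0.14, 0.26, 0, 0, 0, 0], [-0.11, 0.26, 0, 0, 0, 0]]]
  end [ 0.51385 -0.11345] a -2.812222054753593
[[[-0.08, 0.28, 0, 0, 0, 0], [-0.04, 0.28, 0, 0, 0, 0], [-0.01, 0.29, 0, 0, 0, 0], [0.03, 0.29, 0, 0, 0, 0], [0.06, 0.28, 0, 0, 0, 0], [0.09, 0.27, 0, 0, 0, 0], [0.13, 0.26, 0, 0, 0, 0], [0.15, 0.24, 0, 0, 0, 0]]]
  end [ 0.5221 -0.0587] a -3.772222054753594
[[[0.18, 0.23, 0, 0, 0, 0], [0.21, 0.19, 0, 0, 0, 0], [0.23, 0.18, 0, 0, 0, 0], [0.25, 0.14, 0, 0, 0, 0], [0.27, 0.11, 0, 0, 0, 0], [0.28, 0.08, 0, 0, 0, 0], [0.28, 0.05, 0, 0, 0, 0], [0.29, 0.01, 0, 0, 0, 0]]]
  end [ 0.57185 -0.03395] a -4.732222054753595
[[[0.28, -0.03, 0, 0, 0, 0], [0.29, -0.05, 0, 0, 0, 0], [0.27, -0.09, 0, 0, 0, 0], [0.26, -0.13, 0, 0, 0, 0], [0.24, -0.15, 0, 0, 0, 0], [0.23, -0.18, 0, 0, 0, 0], [0.2, -0.21, 0, 0, 0, 0], [0.17, -0.22, 0, 0, 0, 0]]]
  end [ 0.62035 -0.06045] a -5.6922220547535956
```

>>> drive_tool:
  plan:
    - [[-0.09,0.04,0,0,0,0],[-0.17,0.09,0,0,0,0],[-0.24,0.16,0,0,0,0],[-0.22,0.18,0,0,0,0],[-0.19,0.21,0,0,0,0],[-0.17,0.23,0,0,0,0],[-0.14,0.26,0,0,0,0],[-0.11,0.26,0,0,0,0]]

```text
time: 15.72
position: [0.5146, -0.1157, 0.2903]
tool_rot: [0.691, 0.723, -0.001, 0.003]
ft_force: [-0.0, -10.1, -4.3]
grip_width: 0.0189
```

>>> drive_tool:
  plan:
    - [[-0.08,0.28,0,0,0,0],[-0.04,0.28,0,0,0,0],[-0.01,0.29,0,0,0,0],[0.03,0.29,0,0,0,0],[0.06,0.28,0,0,0,0],[0.09,0.27,0,0,0,0],[0.13,0.26,0,0,0,0],[0.15,0.24,0,0,0,0]]

```text
time: 16.73
position: [0.5213, -0.0599, 0.2902]
tool_rot: [0.691, 0.723, -0.002, -0.0]
ft_force: [-4.3, -8.2, 0.8]
grip_width: 0.0191
```

>>> drive_tool:
  plan:
    - [[0.18,0.23,0,0,0,0],[0.21,0.19,0,0,0,0],[0.23,0.18,0,0,0,0],[0.25,0.14,0,0,0,0],[0.27,0.11,0,0,0,0],[0.28,0.08,0,0,0,0],[0.28,0.05,0,0,0,0],[0.29,0.01,0,0,0,0]]

```text
time: 17.73
position: [0.569, -0.034, 0.2901]
tool_rot: [0.691, 0.723, -0.004, -0.004]
ft_force: [-8.8, -2.9, 8.0]
grip_width: 0.0192
```

>>> drive_tool:
  plan:
    - [[0.28,-0.03,0,0,0,0],[0.29,-0.05,0,0,0,0],[0.27,-0.09,0,0,0,0],[0.26,-0.13,0,0,0,0],[0.24,-0.15,0,0,0,0],[0.23,-0.18,0,0,0,0],[0.2,-0.21,0,0,0,0],[0.17,-0.22,0,0,0,0]]

```text
time: 18.73
position: [0.6185, -0.0578, 0.2902]
tool_rot: [0.692, 0.722, 0.0, -0.005]
ft_force: [-4.6, 8.2, 4.9]
grip_width: 0.0193
```

```bash
python3 - <<'E'
from h import *
from wind import show
o=robot.get_obs();C=np.array([.5706,-.094])
v=o['position'][:2]-C;a=np.arctan2(v[1],v[0]);t=np.array([np.sin(a),-np.cos(a)]);F=o['ft_force'][:2]
print(a-2*np.pi,np.linalg.norm(v),'tan',-F@t,'rad',F@v/np.linalg.norm(v))
b=camera('scene')[:,:,::-1];cv2.imwrite('pics/s8.png',cv2.resize(b[240:360,190:390],None,fx=4,fy=4,interpolation=cv2.INTER_CUBIC))
show(C,(.62035,-.06045),-5.6922,[[.05]*8,[.03]*8,[.03]*8,[.03]*8,[.03]*8])
E
```

```text
-5.635879804615319 0.060099811523103584 tan 9.298495686519995 rad 1.291272749031108
[[[0.07, -0.11, 0, 0, 0, 0], [0.06, -0.1, 0, 0, 0, 0], [0.05, -0.11, 0, 0, 0, 0], [0.05, -0.11, 0, 0, 0, 0], [0.04, -0.11, 0, 0, 0, 0], [0.04, -0.11, 0, 0, 0, 0], [0.03, -0.12, 0, 0, 0, 0], [0.03, -0.12, 0, 0, 0, 0]]]
  end [ 0.6296 -0.0827] a -6.092199999999998
[[[0.01, -0.07, 0, 0, 0, 0], [0.01, -0.07, 0, 0, 0, 0], [0.01, -0.07, 0, 0, 0, 0], [0, -0.07, 0, 0, 0, 0], [0.01, -0.07, 0, 0, 0, 0], [-0, -0.08, 0, 0, 0, 0], [-0, -0.07, 0, 0, 0, 0], [-0, -0.07, 0, 0, 0, 0]]]
  end [ 0.6306  -0.09695] a -6.3322
[[[-0.01, -0.07, 0, 0, 0, 0], [-0, -0.07, 0, 0, 0, 0], [-0.01, -0.07, 0, 0, 0, 0], [-0.01, -0.08, 0, 0, 0, 0], [-0.02, -0.07, 0, 0, 0, 0], [-0.01, -0.07, 0, 0, 0, 0], [-0.02, -0.07, 0, 0, 0, 0], [-0.02, -0.07, 0, 0, 0, 0]]]
  end [ 0.6281 -0.1112] a -6.572200000000002
[[[-0.02, -0.06, 0, 0, 0, 0], [-0.02, -0.07, 0, 0, 0, 0], [-0.03, -0.07, 0, 0, 0, 0], [-0.03, -0.07, 0, 0, 0, 0], [-0.03, -0.06, 0, 0, 0, 0], [-0.03, -0.07, 0, 0, 0, 0], [-0.03, -0.06, 0, 0, 0, 0], [-0.04, -0.06, 0, 0, 0, 0]]]
  end [ 0.62235 -0.1242 ] a -6.812200000000004
[[[-0.04, -0.06, 0, 0, 0, 0], [-0.03, -0.07, 0, 0, 0, 0], [-0.05, -0.05, 0, 0, 0, 0], [-0.04, -0.06, 0, 0, 0, 0], [-0.04, -0.06, 0, 0, 0, 0], [-0.05, -0.05, 0, 0, 0, 0], [-0.05, -0.06, 0, 0, 0, 0], [-0.05, -0.05, 0, 0, 0, 0]]]
  end [ 0.6136 -0.1357] a -7.052200000000006
```

View pics/s8.png

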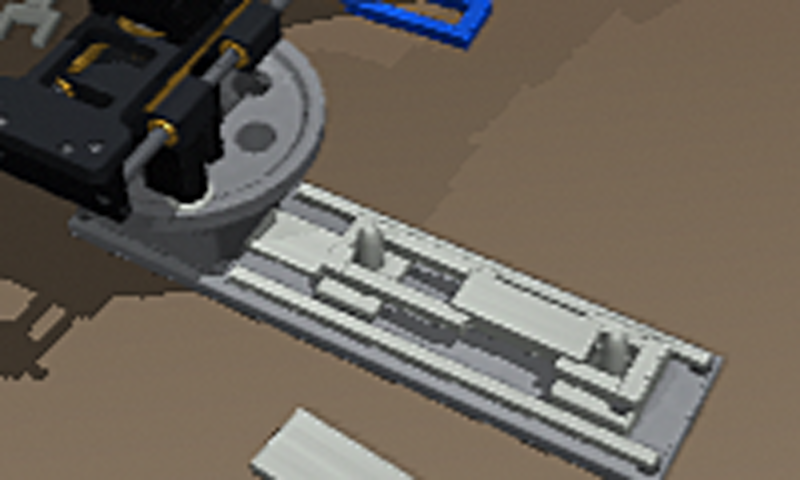

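The pull pin is nearing the slot end at crop (370,245) and the link is still flat. I'll slow down.

>>> drive_tool:
  plan:
    - [[0.07,-0.11,0,0,0,0],[0.06,-0.1,0,0,0,0],[0.05,-0.11,0,0,0,0],[0.05,-0.11,0,0,0,0],[0.04,-0.11,0,0,0,0],[0.04,-0.11,0,0,0,0],[0.03,-0.12,0,0,0,0],[0.03,-0.12,0,0,0,0]]

```text
time: 19.77
position: [0.6289, -0.0798, 0.2902]
tool_rot: [0.692, 0.722, 0.002, -0.003]
ft_force: [-0.5, 9.7, 2.2]
grip_width: 0.0192
```

>>> drive_tool:
  plan:
    - [[0.01,-0.07,0,0,0,0],[0.01,-0.07,0,0,0,0],[0.01,-0.07,0,0,0,0],[0,-0.07,0,0,0,0]]

```text
time: 20.27
position: [0.6301, -0.0867, 0.2902]
tool_rot: [0.692, 0.722, 0.002, -0.003]
ft_force: [1.4, 9.8, 2.4]
grip_width: 0.0192
```

>>> drive_tool:
  plan:
    - [[0.01,-0.07,0,0,0,0],[0,-0.08,0,0,0,0],[0,-0.07,0,0,0,0],[0,-0.07,0,0,0,0]]

```text
time: 20.78
position: [0.6305, -0.094, 0.2902]
tool_rot: [0.692, 0.722, 0.002, -0.002]
ft_force: [1.8, 8.5, 1.1]
grip_width: 0.0193
```

>>> drive_tool:
  plan:
    - [[-0.01,-0.07,0,0,0,0],[0,-0.07,0,0,0,0],[-0.01,-0.07,0,0,0,0],[-0.01,-0.08,0,0,0,0]]

```text
time: 21.28
position: [0.6301, -0.1014, 0.2902]
tool_rot: [0.692, 0.722, 0.002, -0.002]
ft_force: [2.7, 8.7, 0.3]
grip_width: 0.019
```

>>> drive_tool:
  plan:
    - [[-0.02,-0.07,0,0,0,0],[-0.01,-0.07,0,0,0,0],[-0.02,-0.07,0,0,0,0],[-0.02,-0.07,0,0,0,0]]

```text
time: 21.78
position: [0.6286, -0.1085, 0.2902]
tool_rot: [0.692, 0.722, 0.003, -0.001]
ft_force: [2.7, 8.0, 0.3]
grip_width: 0.0191
```

>>> drive_tool:
  plan:
    - [[-0.02,-0.06,0,0,0,0],[-0.02,-0.07,0,0,0,0],[-0.03,-0.07,0,0,0,0],[-0.03,-0.07,0,0,0,0]]

```text
time: 22.28
position: [0.6264, -0.1155, 0.2902]
tool_rot: [0.692, 0.722, 0.003, -0.001]
ft_force: [3.9, 8.0, -0.9]
grip_width: 0.0188
```

>>> drive_tool:
  plan:
    - [[-0.03,-0.06,0,0,0,0],[-0.03,-0.07,0,0,0,0],[-0.03,-0.06,0,0,0,0],[-0.04,-0.06,0,0,0,0]]

```text
time: 22.78
position: [0.6235, -0.1217, 0.2903]
tool_rot: [0.692, 0.722, 0.003, -0.0]
ft_force: [5.9, 7.8, -1.2]
grip_width: 0.0191
```

>>> drive_tool:
  plan:
    - [[-0.04,-0.06,0,0,0,0],[-0.03,-0.07,0,0,0,0],[-0.05,-0.05,0,0,0,0]]

```text
time: 23.15
position: [0.6207, -0.1263, 0.2903]
tool_rot: [0.692, 0.722, 0.004, 0.0]
ft_force: [7.8, 9.2, -2.8]
grip_width: 0.019
```

The push is now climbing, about 12 N. I'll go on in small steps.

>>> drive_tool:
  plan:
    - [[-0.04,-0.06,0,0,0,0],[-0.04,-0.06,0,0,0,0]]

```text
time: 23.4
position: [0.6188, -0.1292, 0.2903]
tool_rot: [0.692, 0.722, 0.004, 0.0]
ft_force: [6.4, 9.2, -2.6]
grip_width: 0.0189
```

```bash
cat > st.py <<'E'
from h import *
o=robot.get_obs();C=np.array([.5706,-.094])
v=o['position'][:2]-C;a=np.arctan2(v[1],v[0]);t=np.array([np.sin(a),-np.cos(a)]);F=o['ft_force'][:2]
print(o['time'],'a',a,'r',np.linalg.norm(v),'tan',-F@t,'rad',F@v/np.linalg.norm(v),'pos',o['position'],o['joint_torque'].round(2),o['moment'].round(2))
E
python3 st.py
```

```text
23.4 a -0.630424839827421 r 0.05972143856820902 tan 11.21550360434389 rad -0.20838538272674625 pos [ 0.61884161 -0.12920507  0.29025915] [-6.220e+00 -4.768e+01 -1.288e+01 -2.480e+00  8.700e-01  1.000e-02] [ 1.43 -1.22  0.06]
```

>>> drive_tool:
  plan:
    - [[-0.05,-0.05,0,0,0,0]]

```text
time: 23.52
position: [0.6178, -0.1305, 0.2903]
tool_rot: [0.692, 0.722, 0.004, 0.0]
ft_force: [7.3, 7.6, -3.1]
grip_width: 0.019
```

```bash
python3 st.py
```

```text
23.525 a -0.6588043948251305 r 0.05964391770812396 tan 10.523126578051079 rad 1.1480777447424095 pos [ 0.61776192 -0.13051233  0.2902928 ] [-6.180e+00 -4.790e+01 -1.258e+01 -2.480e+00  1.090e+00  1.000e-02] [ 1.43 -1.32 -0.07]
```

>>> drive_tool:
  plan:
    - [[-0.05,-0.06,0,0,0,0]]

```text
time: 23.65
position: [0.6166, -0.132, 0.2903]
tool_rot: [0.692, 0.722, 0.004, 0.0]
ft_force: [7.5, 8.6, -2.5]
grip_width: 0.0193
```

```bash
python3 st.py
```

```text
23.65 a -0.6902053398899138 r 0.05964735738985131 tan 11.38965109617384 rad 0.2600012006974698 pos [ 0.61659499 -0.13197721  0.29028588] [-6.290e+00 -4.786e+01 -1.254e+01 -2.530e+00  1.090e+00  2.000e-02] [ 1.45 -1.41 -0.02]
```

>>> drive_tool:
  plan:
    - [[-0.05,-0.05,0,0,0,0]]

```text
time: 23.78
position: [0.6155, -0.1333, 0.2903]
tool_rot: [0.692, 0.722, 0.004, 0.001]
ft_force: [8.0, 9.1, -3.0]
grip_width: 0.019
```

```bash
python3 st.py
```

```text
23.775 a -0.7191838092622371 r 0.05962294279622255 tan 12.098569921430371 rad 0.03400147238739375 pos [ 0.61545694 -0.13327786  0.29026664] [-6.340e+00 -4.796e+01 -1.235e+01 -2.560e+00  1.210e+00  1.000e-02] [ 1.42 -1.41 -0.03]
```

>>> drive_tool:
  plan:
    - [[-0.05,-0.05,0,0,0,0]]

```text
time: 23.9
position: [0.6143, -0.1345, 0.2903]
tool_rot: [0.692, 0.722, 0.004, 0.001]
ft_force: [7.9, 8.8, -3.6]
grip_width: 0.0192
```

```bash
python3 st.py
```

```text
23.9 a -0.7477212926619854 r 0.0596079365547478 tan 11.768924521867731 rad -0.17932904340995065 pos [ 0.61430694 -0.13453159  0.29028358] [-6.400e+00 -4.798e+01 -1.224e+01 -2.600e+00  1.270e+00  1.000e-02] [ 1.46 -1.44  0.03]
```

>>> drive_tool:
  plan:
    - [[-0.05,-0.05,0,0,0,0]]

```text
time: 24.02
position: [0.6131, -0.1358, 0.2903]
tool_rot: [0.692, 0.722, 0.004, 0.001]
ft_force: [7.4, 9.5, -4.2]
grip_width: 0.0192
```

```bash
python3 st.py
```

```text
24.025 a -0.7765721120988728 r 0.05961867373151862 tan 11.954093811940979 rad -1.3383178306952503 pos [ 0.6131272  -0.13578305  0.2902718 ] [-6.490e+00 -4.797e+01 -1.215e+01 -2.640e+00  1.310e+00  1.000e-02] [ 1.49 -1.51 -0.01]
```

>>> drive_tool:
  plan:
    - [[-0.05,-0.05,0,0,0,0]]

```text
time: 24.15
position: [0.612, -0.137, 0.2903]
tool_rot: [0.692, 0.722, 0.004, 0.001]
ft_force: [8.4, 8.0, -4.1]
grip_width: 0.0193
```

```bash
python3 st.py
```

```text
24.15 a -0.8051040690799725 r 0.05967488488317513 tan 11.626808425876957 rad 0.07197766727327085 pos [ 0.61195686 -0.13701979  0.29026703] [-6.610e+00 -4.794e+01 -1.209e+01 -2.690e+00  1.330e+00  1.000e-02] [ 1.54 -1.56  0.01]
```

>>> drive_tool:
  plan:
    - [[-0.05,-0.05,0,0,0,0]]

```text
time: 24.28
position: [0.6107, -0.1382, 0.2903]
tool_rot: [0.692, 0.722, 0.004, 0.001]
ft_force: [8.2, 8.8, -3.4]
grip_width: 0.0191
```

```bash
python3 st.py
```

```text
24.275 a -0.8336780064562582 r 0.059727698523294674 tan 11.937632825227281 rad -0.9879878204413048 pos [ 0.6107464  -0.1382229   0.29029307] [-6.770e+00 -4.787e+01 -1.207e+01 -2.750e+00  1.330e+00  1.000e-02] [ 1.58 -1.56  0.03]
```

>>> drive_tool:
  plan:
    - [[-0.05,-0.05,0,0,0,0]]

```text
time: 24.4
position: [0.6095, -0.1394, 0.2903]
tool_rot: [0.692, 0.722, 0.004, 0.001]
ft_force: [8.9, 8.1, -4.0]
grip_width: 0.0193
```

```bash
python3 st.py
```

```text
24.4 a -0.8626336998187164 r 0.059806420298308356 tan 12.022206219091014 rad -0.3855400194806031 pos [ 0.60950044 -0.13942646  0.29026543] [-6.970e+00 -4.778e+01 -1.206e+01 -2.820e+00  1.310e+00  1.000e-02] [ 1.59 -1.54  0.01]
```

```bash
python3 - <<'E'
from h import *
b=camera('scene')[:,:,::-1];cv2.imwrite('pics/s9.png',cv2.resize(b[230:350,190:390],None,fx=4,fy=4,interpolation=cv2.INTER_CUBIC))
cv2.imwrite('pics/w9.png',camera('wrist')[:,:,::-1])
E
python3 st.py
```

```text
24.5 a -0.8657183676658854 r 0.059822660094777505 tan 12.507281756817338 rad -1.4816794375925992 pos [ 0.60937066 -0.13955861  0.29029302] [-6.550e+00 -4.775e+01 -1.211e+01 -2.610e+00  1.250e+00 -1.000e-02] [ 1.44 -1.45  0.02]
```

View pics/s9.png

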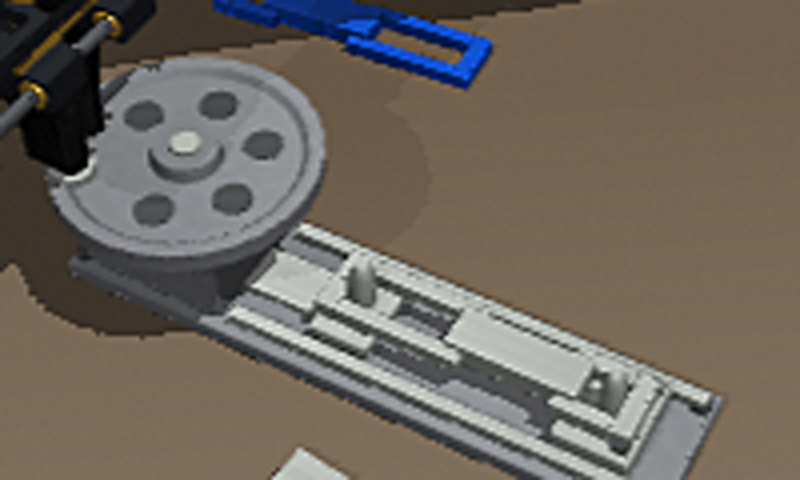

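View pics/w9.png

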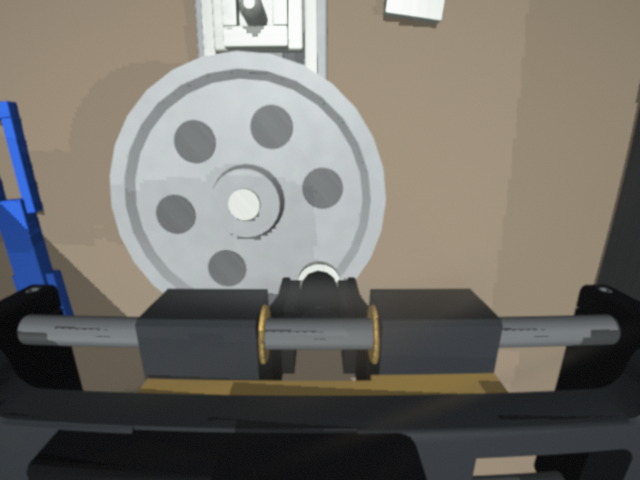

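The link is taut: the anchor pin sits at the outer side of the eye and the pull pin at the slot end. The force reading is noisy, so I'll combine force, moment and joint-1 torque as independent estimates.

```bash
cat >> st.py <<'E'
u=v/np.linalg.norm(v);L=.164
M=o['moment'];Fm=np.array([-M[1],M[0]])/L
x,y=o['position'][:2];fr=Fm@u
tau=-o['joint_torque'][0];kt=x*(-t[1])-y*(-t[0]);kr=x*u[1]-y*u[0]
print('EST force %.2f moment %.2f (rad %.2f) j1 %.2f'%(-F@t,-Fm@t,fr,(tau-kr*fr)/kt))
E
python3 st.py|tail -1
```

```text
EST force 12.51 moment 12.44 (rad -0.93) j1 12.37
```

>>> drive_tool:
  plan:
    - [[-0.06,-0.04,0,0,0,0],[-0.05,-0.05,0,0,0,0]]

```text
time: 24.75
position: [0.6069, -0.1416, 0.2903]
tool_rot: [0.692, 0.722, 0.005, 0.001]
ft_force: [9.6, 9.9, -3.3]
grip_width: 0.0191
```

```bash
python3 st.py
```

```text
24.75 a -0.9193636003574641 r 0.05986448975037723 tan 13.584227163056484 rad -2.061254398265101 pos [ 0.60689742 -0.1416052   0.29028783] [-7.210e+00 -4.773e+01 -1.191e+01 -2.940e+00  1.370e+00  1.000e-02] [ 1.65 -1.63 -0.01]
EST force 13.58 moment 13.99 (rad -1.99) j1 13.35
```

>>> drive_tool:
  plan:
    - [[-0.06,-0.04,0,0,0,0]]

```text
time: 24.88
position: [0.6055, -0.1426, 0.2903]
tool_rot: [0.692, 0.722, 0.005, 0.001]
ft_force: [9.6, 9.8, -4.9]
grip_width: 0.0192
```

```bash
python3 st.py
```

```text
24.875 a -0.9479816693190549 r 0.05984635133517319 tan 13.566741551999405 rad -2.382703989163727 pos [ 0.60550979 -0.14260959  0.2902897 ] [-7.200e+00 -4.785e+01 -1.169e+01 -2.940e+00  1.530e+00  1.000e-02] [ 1.6  -1.79  0.01]
EST force 13.57 moment 14.53 (rad -1.55) j1 14.00
```

Three estimates average about 14.0 N: 13.6, 14.5 and 14.0. I'll stop here, relax the push slightly and let go.

>>> drive_tool:
  plan:
    - [[0.02,0.02,0,0,0,0],[0,0,0,0,0,0]]

```text
time: 25.12
position: [0.6056, -0.1426, 0.2903]
tool_rot: [0.692, 0.722, 0.004, 0.001]
ft_force: [8.0, 7.5, -2.8]
grip_width: 0.0191
```

```bash
python3 st.py
```

```text
25.125 a -0.9463070578481863 r 0.059872825580201926 tan 10.8814510099243 rad -1.382725601785488 pos [ 0.60560662 -0.14257254  0.290255  ] [ -5.81 -47.5  -12.03  -2.36   1.26   0.  ] [ 1.29 -1.47  0.02]
EST force 10.88 moment 11.87 (rad -1.13) j1 11.38
```

>>> drive_tool:
  plan:
    - [[0.03,0.02,0,0,0,0],[0.03,0.02,0,0,0,0],[0,0,0,0,0,0]]

```text
time: 25.5
position: [0.6063, -0.1423, 0.2903]
tool_rot: [0.692, 0.722, 0.002, 0.0]
ft_force: [4.7, 5.0, -0.7]
grip_width: 0.0191
```

```bash
python3 st.py
```

```text
25.5 a -0.9344740625958741 r 0.05999770692483955 tan 6.7207455324145595 rad -1.2507804778749594 pos [ 0.60625313 -0.14225536  0.29026348] [ -3.59 -46.81 -12.79  -1.45   0.75   0.  ] [ 0.79 -0.88  0.01]
EST force 6.72 moment 7.18 (rad -0.65) j1 7.02
```

>>> drive_tool:
  plan:
    - [[0.03,0.02,0,0,0,0],[0,0,0,0,0,0]]

```text
time: 25.75
position: [0.6065, -0.1421, 0.2902]
tool_rot: [0.692, 0.722, 0.002, 0.0]
ft_force: [3.7, 5.4, -0.8]
grip_width: 0.0191
```

>>> drive_tool:
  plan:
    - [[0,0,0,0,0,0],[0,0,0,0,0,0],[0,0,0,0,0,0],[0,0,0,0,0,0],[0,0,0,0,0,0],[0,0,0,0,0,0]]
  grip: 0

```text
time: 26.5
position: [0.6059, -0.1433, 0.2902]
tool_rot: [0.691, 0.722, -0.0, 0.0]
ft_force: [1.0, 1.2, -0.7]
grip_width: 0.071
```

>>> drive_tool:
  plan:
    - [[0,0,0.5,0,0,0],[0,0,1,0,0,0],[0,0,1,0,0,0],[0,0,1,0,0,0],[0,0,1,0,0,0],[0,0,0,0,0,0],[0,0,0,0,0,0]]

```text
time: 27.38
position: [0.6056, -0.143, 0.4023]
tool_rot: [0.691, 0.723, -0.0, -0.0]
ft_force: [0.1, 0.3, 0.4]
grip_width: 0.0871
```

```bash
python3 - <<'E'
from h import *
import pickle
o=robot.get_obs();print(o['time'],o['position'])
b=camera('scene')[:,:,::-1];cv2.imwrite('pics/s10.png',cv2.resize(b[200:380,180:420],None,fx=3.3,fy=3.3,interpolation=cv2.INTER_CUBIC))
o=robot.get_obs();pickle.dump(o,open('w10.pkl','wb'));cv2.imwrite('pics/w10.png',camera('wrist')[:,:,::-1])
E
```

```text
27.375 [ 0.60559834 -0.14303523  0.40231431]
```

View pics/s10.png

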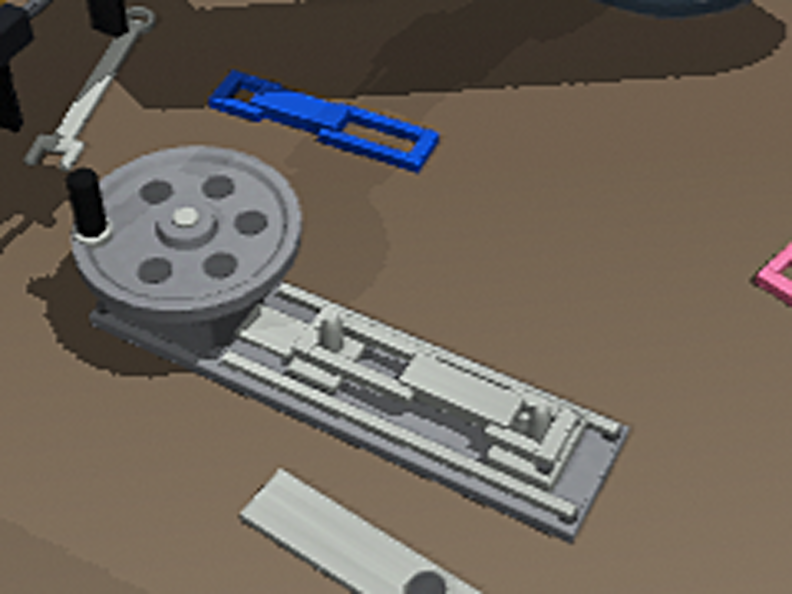

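View pics/w10.png

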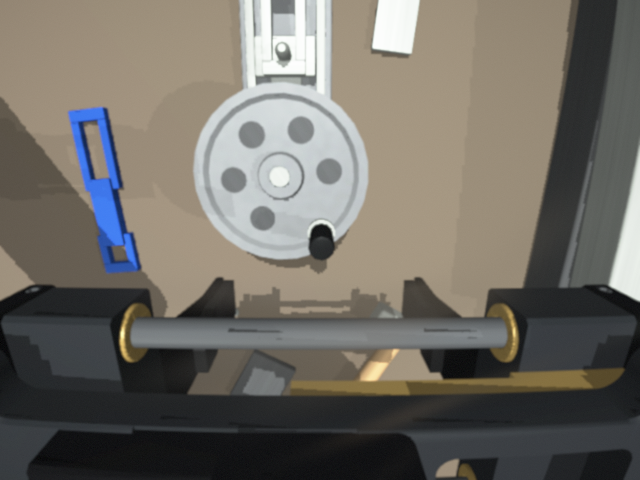

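```bash
python3 - <<'E'
from h import *
import pickle
o=pickle.load(open('w10.pkl','rb'));c=cam('wrist',o)
f=lambda u,z:onz(c,u,z)[:2]
P=np.array([f(u,.09) for u in[(252,134),(301,130),(329,171),(234,180),(263,218)]])
A=np.c_[2*P,np.ones(5)];s=np.linalg.lstsq(A,(P**2).sum(1),rcond=None)[0];h=s[:2]
for u,z in(((321,243),.139),((320,230),.093)):
  t=f(u,z);print(h,t,np.linalg.norm(t-h),np.arctan2(*(t-h)[::-1]))
# dimples 60deg apart: phase
ph=np.arctan2(P[:,1]-h[1],P[:,0]-h[0]);print(np.angle(np.exp(6j*ph).mean())/6, -.948%(np.pi/3))
o1=pickle.load(open('w7.pkl','rb'));c1=cam('wrist',o1)
Q=np.array([onz(c1,(180+x/2.5,90+y/2.5),.09)[:2] for x,y in[(356,100),(481,91),(546,196),(490,304),(303,215)]])
A=np.c_[2*Q,np.ones(5)];h1=np.linalg.lstsq(A,(Q**2).sum(1),rcond=None)[0][:2]
p1=np.arctan2(Q[:,1]-h1[1],Q[:,0]-h1[0]);
d=(np.angle(np.exp(6j*p1).mean())-np.angle(np.exp(6j*ph).mean()))/6
print('turn mod 60deg',d, [d+k*np.pi/3 for k in (4,5)])
E
```

```text
[ 0.57103944 -0.09265126] [ 0.60635107 -0.13620336] 0.05606867651678156 -0.8895102735965494
[ 0.57103944 -0.09265126] [ 0.60580515 -0.13784276] 0.05701689159692177 -0.915058790458379
0.13168633328439738 0.09919755119659768
turn mod 60deg -0.0065596878278250115 [np.float64(4.182230516958565), np.float64(5.229428068155164)]
```

```bash
python3 -c "
from rig import robot
print(robot.hand_in(),robot.get_obs()['time'])"
```

```text
the job is handed in; nothing more can be done
the job is handed in; nothing more can be done
```

The link is hung, the wheel is wound to about 14 N, and the job was handed in at about 27.5 s. I hung the grey link flat with its square eye over the anchor pin and its slot over the pull pin. I then led the crank clockwise about 5.2 rad, eased off, let go and raised the gripper clear.

**Last checks:**
- **Push on the handle:** while still turning slowly, the last estimates were 13.6 N (force), 14.5 N (moment) and 14.0 N (joint-1 torque). The single force readings were noisy by about ±0.7 N and lagged the other two, so I used their average.
- **Link:** the final pictures show it flat and taut, with a pin at the far end of each opening.
- **Wheel after release:** the wheel's dimples give 5.23 rad of turn, against 5.26 rad from the arm pose. The difference is about the measuring error, but the wheel may have eased back slightly, by 0.4 N at most.
- **Handle angle:** measured from the image it came out 0.03 to 0.06 rad from the arm's value. Its radius came out at 56–57 mm instead of 60 mm, so I trusted it less.
- **Other things on the bench:** I touched none of them. Those visible in the last pictures looked unmoved, but I did not measure them.

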